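Make up a soup-vegetable set in the tray on the scale

ROBOT

A 7-joint arm with a two-finger parallel gripper is mounted at the origin on the work surface. World frame = base frame: x ahead of the robot, y to its left, z up, the work surface at z = 0. Lengths are in m, angles in rad, forces in N, time in s.
With the tool pointing down it reaches from about 0.425 to 0.875 m from the base axis. Payload 4.7 kg.
Tool frame: the origin (TCP) lies between the finger pads; the fingertips stand 14 mm ahead of it and the grasp point (between the pads) lies 5 mm behind it; z points along the fingers, y is the line along which they close (so a half turn about z gives the same grasp; the last joint's range is limited). The gripper opens to 87 mm and grips with 3 to 60 N. Pads are 19 mm wide; open, the fingers measure 117 mm over their backs; the gripper's body (75 mm by 190 mm) begins 51 mm behind the grasp point.
Start: joints at [-1.157, 0.321, -0.07, 1.45, 0.023, 1.371, -0.057], TCP at [0.253, 0.599, 0.237] pointing down, gripper open.
Joint ranges: [-2.86, 2.86], [-0.3, 2.09], [-1.38, 1.24], [0.06, 2.45], [-1.56, 4.7], [0.09, 2.05], [-2.69, 2.69]. Speed limits (rad/s): [2.57, 2.57, 3.14, 3.14, 3.14, 3.14, 3.14].

INTERFACE

Orientations are given as a rotation vector (axis times angle).
In Python, from bench import ctrl gives the robot as it stands.
- The arm moves only by the tool step_arm, never from a script. Its argument "commands" is a list of rows, each an object with "travel": the shift along the tool's x, y, z in m, a list of three; "turn": the turn, a rotation vector about the tool's x, y, z in degrees, a list of three. A call has 1 to 5 rows; each row is the pose to reach, as a shift and turn from the pose commanded when the call began, along the tool's axes at that moment; what a row does not reach only later rows make up. A row lasts 1/10 s, in which the tool goes at most 50 mm and 8.59 degrees, less where a joint would pass 70% of its speed; a pose out of reach is approached as far as the arm can. A call with a gripper value outside its range is refused whole. "gripper" is the opening, from 0 (shut) to 1 (fully open), set as the call begins (left out, the last holds). The fingers move at their own pace and stop on an object; "force" is the grip in N (left out, the last holds). Time passes only in rows, so rows that repeat a pose let the fingers close. It gives the time, the measured TCP pose, the force, the opening and the grip force at its end, in the units of the state.
- ctrl.get_state(): the state, without advancing time (a new reading comes with each control period).
- ctrl.get_image(name): name is "scene" or "top"; returns the picture (420x560x3 uint8, red, green, blue); there is no depth.
- ctrl.camera_model(name): a dict with "fx", "fy", "cx", "cy" (pixels), "k1" (the pictures are not rectified: a ray, as slopes to the right and down, at radius r is drawn at 1 + k1 r^2 times it, then the intrinsics apply), "R" (3x3) and "t" (3): a world point X has camera coordinates R X + t. Camera axes: x right, y down, z forward; pixel columns grow to the right and rows downward; lengths in m; the calibration is good to about 2 mm. A picture is of the moment at which its call begins. camera_model takes no time and is no camera call.
- ctrl.close_job(): hands the job in; it is judged then, once.
The state is a dict: "time": time; "joint_positions": joint angles; "qd": joint speeds; "joint_torque": joint torques, N m; "position": TCP position; "tool_rot": TCP orientation; "ft_force": force on the tool from outside, world axes, zero at the start; "torque": the same for the moment, N m; "grip_width": opening from 0.0 (shut) to 1.0 (fully open); "grip_force": force on a finger pad.
Only numpy, scipy, OpenCV 4.12 (cv2) and the standard library are available. Lean on these libraries where they do the work, as an engineer would, in place of code of your own. Each camera call takes 0.05 s, during which the arm holds its last target. There are 200 camera calls.

TASK

Make up a soup set in the empty white tray that stands on the bench scale: lay the carrot lengthwise along the tray's front edge (the side of the scale's display), and in a row behind it put the onion in the middle, the potato to the left of the onion and the turnip to its right, left and right as seen from the display side. Set every vegetable down on the tray's floor, not dropped, and leave the bell pepper, the garlic and the snips where they are.

Things in the scene. Friction and masses are not known exactly. Their poses are not given: they have to be found in the camera images.
- carrot_c (a point): centre (half-way along and half-way up) of the orange carrot, which lies on the green sorting mat: 130 mm long, round, 39 mm thick at the shoulder, 37 mm at the centre, 33 mm near the blunt tip; the centre is 19.5 mm above what it rests on. x axis along the carrot towards the tip, z up. It does not roll away by itself. About 110 g.
- onion_c (a point): centre (half-way up) of the brown onion on the mat, standing on its root end: 62 mm across (widest 27 mm above its underside), 60 mm high without its dry neck (72 mm with it); the centre is 30 mm above what it rests on. z up. About 150 g.
- potato_c (a point): centre of the pale brown potato on the mat: 72 mm long along its x axis, 56 mm wide (y) and 56 mm high; the centre is 28 mm above what it rests on. It lies on a flattish side and does not roll by itself. About 140 g.
- turnip_c (a point): centre (half-way up) of the white turnip on the mat, with short green cut stalks on top: 64 mm across, 46 mm high without the stalks (62 mm with them); the centre is 23 mm above what it rests on. z up. About 120 g.
- tray: empty white retail tray on the scale's pan; it keeps its place. Origin: centre of its underside; x to the back (away from the scale's display), y to the left seen from the display side, z up. Flat inner floor 3 mm above the origin, 190 mm (x) by 290 mm (y); walls lean outwards and rise to 24 mm above the origin, rim 228 mm by 327 mm over all. The stacked trays at the back are not for use.
- scale: white bench scale on the table, fixed, 300 mm deep, 300 mm wide. Origin on the table below the pan's centre, x to the back; the sloping display and keys are at its front (-x), up to 173 mm from the centre, facing the robot. Steel pan 90 mm above the table, nothing of it higher; the tray stands on it. Scale and green sorting mat (3 mm thick) stand side by side, either one on the left.
- pepper_c (a point): bystander: centre of the green bell pepper on the mat among the vegetables, about 71 mm across, 70 mm high (80 mm with its stem). Not part of the set; leave it.
- garlic_c (a point): bystander: centre of the white garlic bulb on the table beyond the mat and the scale, 46 mm across, 48 mm high. Leave it.
- snips_c (a point): bystander: the red-handled snips lying on the table at the back, 180 mm long, 10 mm high. Leave them.
There are look-alikes about, which are no part of the job. There is more than one size of the part that bears carrot_c; the job needs the larger. What is shaped like the part that bears onion_c but purple is not meant.

How it is judged:
By the outcome, as a careful person would: the job done as asked, in the order asked, and still so for the second after the job is handed in, with the robot touching nothing.
It also fails if it takes over 120 s, if anything falls off the work surface, if the arm or the gripper's body presses on something with over 40 N, if the wrist force passes 120 N, or if a joint passes its speed limit or range.

## Working session

There is one attempt and no reset: what is moved stays moved. The work goes in short steps, Python scripts to look and compute and a tool call to move; the robot and the scene stay as the last step left them, time stands still between calls to the robot, and variables do not carry over. Pictures are saved under pics/ and viewed, at most 14 in all, crops included, and the job is handed in when it is done.

Besides the shell and the picture viewer there is one more tool, called as name([rows], argument=value, ...), one row to a line, values as JSON. step_arm: Moves the arm, as the interface text tells. Its arguments: {"type":"object","properties":{"commands":{"type":"array"},"gripper":{"type":"number"},"force":{"type":"number"}},"required":["commands"]}

```bash
mkdir -p pics; ls; python3 - <<'E'
from bench import ctrl
import cv2
for n in("scene","top"):
    im=ctrl.get_image(n); cv2.imwrite(f"pics/{n}0.png",im[:,:,::-1])
    m=ctrl.camera_model(n); print(n,m)
print(ctrl.get_state())
E
```

```text
pics
scene {'fx': 403.7348992391559, 'fy': 403.7348992391559, 'cx': 275.32750622355974, 'cy': 214.45854445617798, 'k1': -0.028582999293010794, 'R': array([[-0.51815314,  0.85515008, -0.01535137],
       [ 0.60209054,  0.35195371, -0.71666977],
       [-0.60745724, -0.38058761, -0.6972437 ]]), 't': array([ 0.27183179, -0.24211962,  1.3607173 ])}
top {'fx': 417.1761761066394, 'fy': 417.1761761066394, 'cx': 275.80398692074374, 'cy': 209.80489521154232, 'k1': 0.039549139510925965, 'R': array([[ 0.00470433, -0.99990497, -0.01295858],
       [-0.99530726, -0.00342943, -0.09670416],
       [ 0.09665053,  0.01335269, -0.99522881]]), 't': array([0.00551406, 0.50652846, 1.16523775])}
{'time': 0.1, 'joint_positions': array([-1.15689271,  0.3217366 , -0.07010188,  1.45157842,  0.0225851 ,
        1.37078486, -0.05690689]), 'qd': array([-0.00097012, -0.00112057, -0.00115948, -0.00417835,  0.00052181,
        0.00081776, -0.00149424]), 'joint_torque': array([ 1.90141253e-05, -4.92571664e+01, -4.05505691e-01, -3.13400888e+01,
       -6.40696893e-02,  3.95787566e-02,  7.57297380e-05]), 'position': array([0.25284692, 0.59828591, 0.2355662 ]), 'tool_rot': array([-6.23728554e-01, -3.07877762e+00,  2.66871057e-03]), 'ft_force': array([2.23524220e-01, 6.87641045e-04, 9.25884676e-01]), 'torque': array([-0.00117696, -0.01051232, -0.0312179 ]), 'grip_force': 0.0, 'grip_width': 1.0019680341150845}
```

View pics/scene0.png

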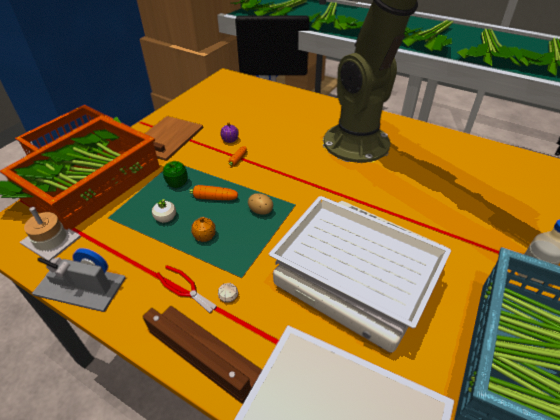

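View pics/top0.png

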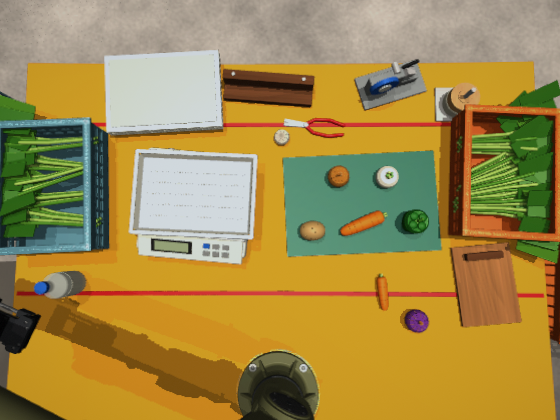

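Top view: the wanted carrot is at (362,222); the look-alike is the small carrot at (382,291), off the mat. The wanted onion is brown at (339,176), the look-alike purple at (417,320). Potato (312,230). The turnip is at (387,176), which the white garlic at (281,137) could be taken for. The pepper is at (416,221). The wanted tray stands on the scale at (195,195), and the stacked trays are at (163,92).

```bash
cat > h.py <<'E'
import numpy as np, cv2
from bench import ctrl
from scipy.spatial.transform import Rotation as Ro
def ray(n,uv):
    m=ctrl.camera_model(n); K=np.array([[m['fx'],0,m['cx']],[0,m['fy'],m['cy']],[0,0,1]])
    p=cv2.undistortPoints(np.array(uv,float).reshape(-1,1,2),K,np.array([m['k1'],0,0,0.])).reshape(-1,2)
    d=np.c_[p,np.ones(len(p))]@m['R']; return -m['R'].T@m['t'],d
def cast(n,uv,z):
    c,d=ray(n,uv); return c+d*((z-c[2])/d[:,2])[:,None]
def two(a,b):
    c1,d1=ray("scene",a);c2,d2=ray("top",b);d1=d1[0];d2=d2[0]
    s=np.linalg.lstsq(np.c_[d1,-d2],c2-c1,rcond=None)[0]
    p,q=c1+s[0]*d1,c2+s[1]*d2; return (p+q)/2,np.linalg.norm(p-q)
def blob(im,lo,hi,box):
    x0,y0,x1,y1=box; m=cv2.inRange(cv2.cvtColor(im,cv2.COLOR_RGB2HSV),lo,hi)
    k=np.zeros_like(m); k[y0:y1,x0:x1]=m[y0:y1,x0:x1]
    c=max(cv2.findContours(k,cv2.RETR_EXTERNAL,cv2.CHAIN_APPROX_NONE)[0],key=cv2.contourArea); return c[:,0,:]
def plan(pos,yaw):
    "travel/turn to TCP pos, pointing down, closing axis (tool y) at yaw deg in world (mod 180)"
    s=ctrl.get_state(); R=Ro.from_rotvec(s['tool_rot'])
    y=np.array([np.cos(np.radians(yaw)),np.sin(np.radians(yaw)),0])
    best=[]
    for g in (1,-1):
        z=np.array([0,0,-1.]); T=np.c_[np.cross(g*y,z),g*y,z]
        best.append((R.inv()*Ro.from_matrix(T)).as_rotvec(degrees=True))
    t=min(best,key=np.linalg.norm)
    print('travel mm',np.round(R.inv().apply(np.array(pos)-s['position'])*1e3,1),'turns',[np.round(b,1) for b in best],'j7',s['joint_positions'][6].round(2),'pos',s['position'].round(4),'t',s['time'])
E
python3 - <<'E'
from h import *
im=cv2.imread('pics/top0.png')[:,:,::-1].copy(); sc=cv2.imread('pics/scene0.png')[:,:,::-1].copy()
notgreen=((0,0,0),(60,255,255))
# top: things on the mat = not mat-hue
for name,box,sbox,z in (('carrot',(335,205,388,240),(188,180,242,205),.0225),('onion',(322,160,356,193),(186,212,222,246),.031),('potato',(296,216,330,245),(245,188,277,219),.03),('turnip',(370,160,404,193),(149,196,179,226),.026)):
    out=[]
    for n,I,b in (("top",im,box),("scene",sc,sbox)):
        lo,hi=((0,90,90),(22,255,255)) if name!='turnip' else ((0,0,110),(180,90,255))
        if name=='potato': lo=(0,50,90)
        c=blob(I,lo,hi,b); r=cv2.boundingRect(c); M=cv2.moments(c); g=(M['m10']/M['m00'],M['m01']/M['m00'])
        P=cast(n,c,z)[:,:2].astype(np.float32); (cx,cy),(w,h),a=cv2.minAreaRect(P)
        out.append(g); print(name,n,'px',np.round(g,1),r,'cast',cast(n,[g],z)[0].round(4),'rect',round(cx,4),round(cy,4),round(w,4),round(h,4),round(a,1))
        if n=='top': 
            v=cv2.PCACompute(P,None)[1][0]; print('  axis deg',np.degrees(np.arctan2(v[1],v[0])).round(1))
    p,e=two([out[1]],[out[0]]); print('  two-view',p.round(4),e.round(4))
# tray rim: brightish low sat
c=blob(im,(0,0,120),(180,60,255),(122,140,262,240)); P=cast("top",c,.114)[:,:2].astype(np.float32)
print('tray',cv2.minAreaRect(P),cv2.boundingRect(c))
a=cv2.resize(im[150:250,280:450],None,fx=4,fy=4,interpolation=3); cv2.imwrite('pics/c1.png',a[:,:,::-1])
E
```

```text
carrot top px [362.9 223.1] (340, 211, 45, 25) cast [ 0.4696 -0.2395  0.0225] rect 0.469 -0.236 0.0387 0.1303 22.0
  axis deg 112.9
carrot scene px [213.8 192.3] (193, 185, 45, 15) cast [ 0.4647 -0.2418  0.0225] rect 0.4638 -0.2403 0.0547 0.1338 21.9
  two-view [ 0.4691 -0.2382  0.0274] 0.0008
onion top px [338.6 175.4] (329, 166, 20, 20) cast [ 0.6049 -0.1711  0.031 ] rect 0.6048 -0.1708 0.054 0.055 89.6
  axis deg -4.2
onion scene px [202.4 227.3] (192, 217, 23, 21) cast [ 0.5971 -0.1762  0.031 ] rect 0.5952 -0.1767 0.072 0.059 30.4
  two-view [ 0.6033 -0.1698  0.0399] 0.0002
potato top px [312.2 230.2] (300, 221, 25, 19) cast [ 0.4486 -0.0954  0.03  ] rect 0.4491 -0.0949 0.0508 0.0677 0.2
  axis deg 90.4
potato scene px [261.9 199.4] (248, 188, 29, 24) cast [ 0.4279 -0.1016  0.03  ] rect 0.4269 -0.1019 0.0951 0.0773 30.2
  two-view [ 0.4465 -0.0918  0.0492] 0.005
turnip top px [387.6 176. ] (377, 166, 22, 22) cast [ 0.6043 -0.3109  0.026 ] rect 0.6032 -0.3106 0.0594 0.0607 89.0
  axis deg 21.8
turnip scene px [162.8 210.9] (152, 200, 23, 21) cast [ 0.5996 -0.3124  0.026 ] rect 0.5956 -0.3153 0.0778 0.0596 44.2
  two-view [ 0.603  -0.3091  0.0305] 0.0015
tray ((0.5372117757797241, 0.22506198287010193), (0.3270879089832306, 0.24621392786502838), 87.6718978881836) (129, 148, 128, 92)
```

View pics/c1.png

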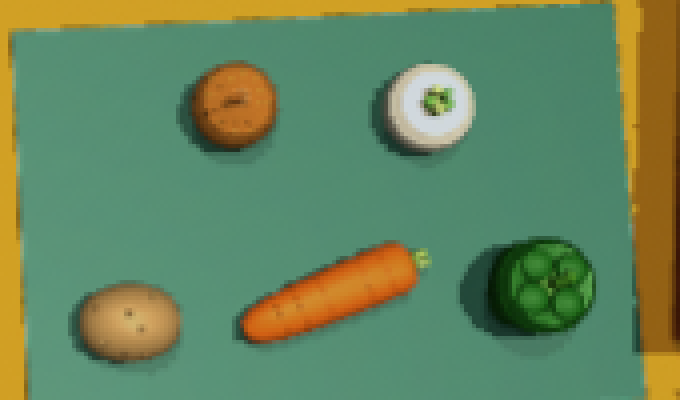

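The crop shows carrot, potato, brown onion, turnip and pepper on the mat, so the targets are confirmed: all sizes match, and the carrot is 130 mm long. I'll set out via a waypoint.

```bash
python3 - <<'E'
from h import *
plan((.45,.25,.24),22.5)
E
```

```text
travel mm [-317.2 -244.1   -4. ] turns [array([-0.1,  0. , 44.6]), array([-1.000e-01, -1.000e-01, -1.354e+02])] j7 -0.06 pos [0.2528 0.5983 0.2356] t 0.1
```

step_arm([
  {"travel":[-0.038,-0.03,0],"turn":[0,0,8]},
  {"travel":[-0.076,-0.06,0],"turn":[0,0,16]},
  {"travel":[-0.114,-0.09,0],"turn":[0,0,24]},
  {"travel":[-0.152,-0.12,0],"turn":[0,0,32]},
  {"travel":[-0.19,-0.15,0],"turn":[0,0,40]},
], gripper=1)

```text
time: 0.6
position: [0.3702, 0.3846, 0.2362]
tool_rot: [-1.647, -2.675, 0.001]
ft_force: [0.7, 0.5, 0.3]
grip_width: 1.001
grip_force: 0.0
```

```bash
python3 - <<'E'
from h import *
plan((.50,.05,.24),22.5)
plan((.469,-.238,.2),22.5)
E
```

```text
travel mm [-357.2  -34.8   -3.8] turns [array([-0. ,  0. ,  4.3]), array([  -0. ,   -0. , -175.7])] j7 -0.38 pos [0.3702 0.3846 0.2362] t 0.6
travel mm [-600.4 -192.2   36.3] turns [array([-0. ,  0. ,  4.3]), array([  -0. ,   -0. , -175.7])] j7 -0.38 pos [0.3702 0.3846 0.2362] t 0.6
```

step_arm([
  {"travel":[-0.048,-0.005,0],"turn":[0,0,4.3]},
  {"travel":[-0.097,-0.01,0],"turn":[0,0,4.3]},
  {"travel":[-0.146,-0.015,0],"turn":[0,0,4.3]},
  {"travel":[-0.195,-0.02,0],"turn":[0,0,4.3]},
  {"travel":[-0.243,-0.025,0],"turn":[0,0,4.3]},
])

```text
time: 1.1
position: [0.4583, 0.1567, 0.2364]
tool_rot: [-1.739, -2.616, -0.0]
ft_force: [0.5, -0.2, 0.3]
grip_width: 1.0
grip_force: 0.0
```

```bash
python3 - <<'E'
from h import *
plan((.469,-.238,.13),22.5)
E
```

```text
travel mm [-368.1 -143.   106.3] turns [array([ 0. , -0. ,  0.3]), array([   0. ,    0. , -179.7])] j7 0.0 pos [0.4583 0.1567 0.2364] t 1.1
```

step_arm([
  {"travel":[-0.044,-0.017,0]},
  {"travel":[-0.088,-0.034,0]},
  {"travel":[-0.132,-0.051,0]},
  {"travel":[-0.176,-0.068,0]},
  {"travel":[-0.22,-0.085,0]},
])

```text
$.commands[0]: bad value
```

step_arm([
  {"travel":[-0.044,-0.017,0.02]},
  {"travel":[-0.088,-0.034,0.04]},
  {"travel":[-0.12,-0.046,0.06]},
  {"travel":[-0.13,-0.05,0.09]},
  {"travel":[-0.13,-0.05,0.1]},
])

```text
$.commands[0]: bad value
```

step_arm([
  {"travel":[0,0,0]},
  {"travel":[0,0,0]},
])

```text
$.commands[0]: bad value
```

```bash
python3 - <<'E'
from h import *
plan((.469,-.238,.022),22.5)
cv2.imwrite('pics/s1.png',cv2.resize(ctrl.get_image("scene")[120:270,120:320],None,fx=4,fy=4)[:,:,::-1])
E
```

```text
travel mm [-368.1 -143.   214.3] turns [array([ 0. , -0. ,  0.3]), array([   0. ,    0. , -179.7])] j7 0.0 pos [0.4583 0.1567 0.2364] t 1.1
```

View pics/s1.png

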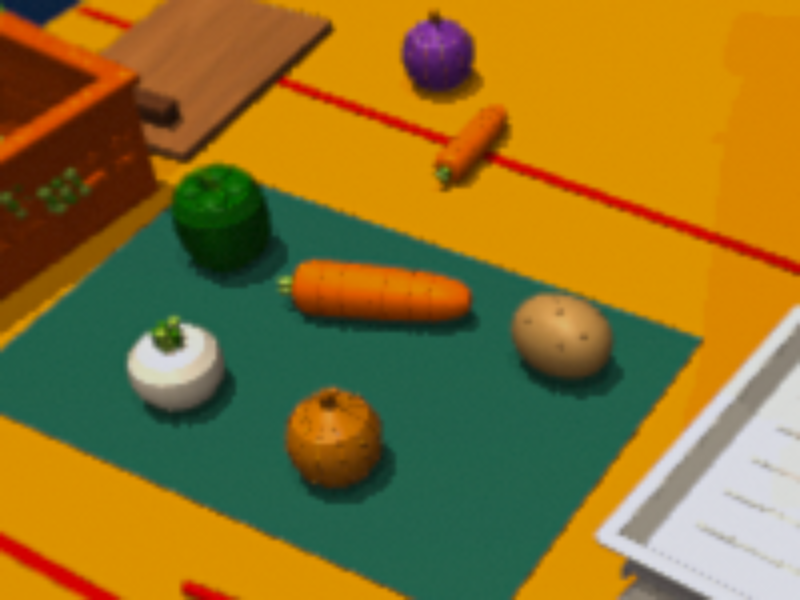

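Turn is required in every row, so those calls were refused and nothing moved. The crop shows the vegetables undisturbed, with the carrot at about crop (380,292). I'll send the moves again with turns.

step_arm([
  {"travel":[-0.044,-0.017,0],"turn":[0,0,0]},
  {"travel":[-0.088,-0.034,0],"turn":[0,0,0]},
  {"travel":[-0.132,-0.051,0],"turn":[0,0,0]},
  {"travel":[-0.176,-0.068,0],"turn":[0,0,0]},
  {"travel":[-0.22,-0.085,0],"turn":[0,0,0]},
])

```text
time: 1.65
position: [0.4645, -0.0784, 0.2364]
tool_rot: [-1.738, -2.617, -0.001]
ft_force: [0.2, 0.4, 0.3]
grip_width: 0.999
grip_force: 0.0
```

step_arm([
  {"travel":[-0.044,-0.017,0.02],"turn":[0,0,0]},
  {"travel":[-0.088,-0.034,0.04],"turn":[0,0,0]},
  {"travel":[-0.12,-0.046,0.06],"turn":[0,0,0]},
  {"travel":[-0.13,-0.05,0.09],"turn":[0,0,0]},
  {"travel":[-0.13,-0.05,0.1],"turn":[0,0,0]},
])

```text
time: 2.15
position: [0.4668, -0.2176, 0.1339]
tool_rot: [-1.742, -2.61, 0.005]
ft_force: [-0.4, 0.7, -0.2]
grip_width: 1.0
grip_force: 0.0
```

step_arm([
  {"travel":[0,0,0],"turn":[0,0,0]},
  {"travel":[0,0,0],"turn":[0,0,0]},
])

```text
time: 2.35
position: [0.47, -0.2147, 0.1372]
tool_rot: [1.736, 2.618, 0.001]
ft_force: [-0.7, 0.1, 0.5]
grip_width: 1.001
grip_force: 0.0
```

```bash
python3 - <<'E'
from h import *
plan((.469,-.238,.021),22.5)
E
```

```text
travel mm [-21.1 -10.  116.1] turns [array([ 0. , -0. ,  0.4]), array([ 0.000e+00,  1.000e-01, -1.796e+02])] j7 0.88 pos [ 0.47   -0.2147  0.1372] t 2.35
```

step_arm([
  {"travel":[-0.021,-0.01,0.02],"turn":[0,0,0]},
  {"travel":[-0.021,-0.01,0.05],"turn":[0,0,0]},
  {"travel":[-0.021,-0.01,0.075],"turn":[0,0,0]},
  {"travel":[-0.021,-0.01,0.1],"turn":[0,0,0]},
  {"travel":[-0.021,-0.01,0.116],"turn":[0,0,0]},
])

```text
time: 2.85
position: [0.4691, -0.2377, 0.0202]
tool_rot: [1.735, 2.619, 0.002]
ft_force: [0.0, -0.1, 0.3]
grip_width: 1.0
grip_force: 0.0
```

step_arm([
  {"travel":[0,0,0],"turn":[0,0,0]},
  {"travel":[0,0,0],"turn":[0,0,0]},
  {"travel":[0,0,0],"turn":[0,0,0]},
  {"travel":[0,0,0],"turn":[0,0,0]},
  {"travel":[0,0,0],"turn":[0,0,0]},
], gripper=0.3, force=15)

```text
time: 3.35
position: [0.4688, -0.2394, 0.0214]
tool_rot: [1.738, 2.616, 0.001]
ft_force: [0.3, 0.1, -0.3]
grip_width: 0.632
grip_force: 0.0
```

step_arm([
  {"travel":[0,0,0],"turn":[0,0,0]},
  {"travel":[0,0,0],"turn":[0,0,0]},
  {"travel":[0,0,0],"turn":[0,0,0]},
])

```text
time: 3.65
position: [0.4682, -0.2393, 0.0207]
tool_rot: [1.739, 2.617, 0.0]
ft_force: [-0.7, -0.2, 1.5]
grip_width: 0.427
grip_force: 15.0
```

Gripped at 37 mm, which is the carrot's thickness. Lifting.

step_arm([
  {"travel":[0,0,-0.03],"turn":[0,0,0]},
  {"travel":[0,0,-0.07],"turn":[0,0,0]},
  {"travel":[0,0,-0.12],"turn":[0,0,0]},
  {"travel":[0,0,-0.17],"turn":[0,0,0]},
  {"travel":[0,0,-0.215],"turn":[0,0,0]},
])

```text
time: 4.15
position: [0.4678, -0.2395, 0.2378]
tool_rot: [1.739, 2.616, 0.001]
ft_force: [1.5, -0.5, 0.1]
grip_width: 0.426
grip_force: 15.0
```

```bash
python3 - <<'E'
from h import *
plan((.484,.2275,.235),-2.3)
s=ctrl.get_state(); print(s['grip_width'],s['grip_force'],s['ft_force'])
im=ctrl.get_image("top"); cv2.imwrite('pics/t2.png',cv2.resize(im[120:280,110:310],None,fx=4,fy=3.75)[:,:,::-1])
sc=ctrl.get_image("scene"); cv2.imwrite('pics/s2.png',cv2.resize(sc[150:350,240:460],None,fx=3.6,fy=3)[:,:,::-1])
E
```

```text
travel mm [424.4 195.6   2.9] turns [array([ 0.1, -0. , 25.1]), array([ 0.000e+00,  1.000e-01, -1.549e+02])] j7 0.86 pos [ 0.4678 -0.2395  0.2378] t 4.15
0.42550274633435003 14.997025430202484 [ 1.48551718 -0.45061725  0.06015305]
```

View pics/t2.png

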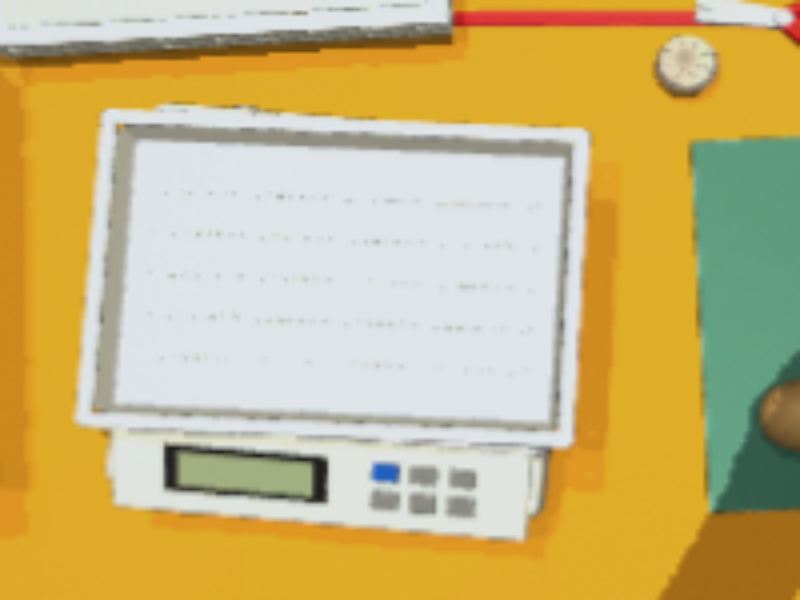

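View pics/s2.png

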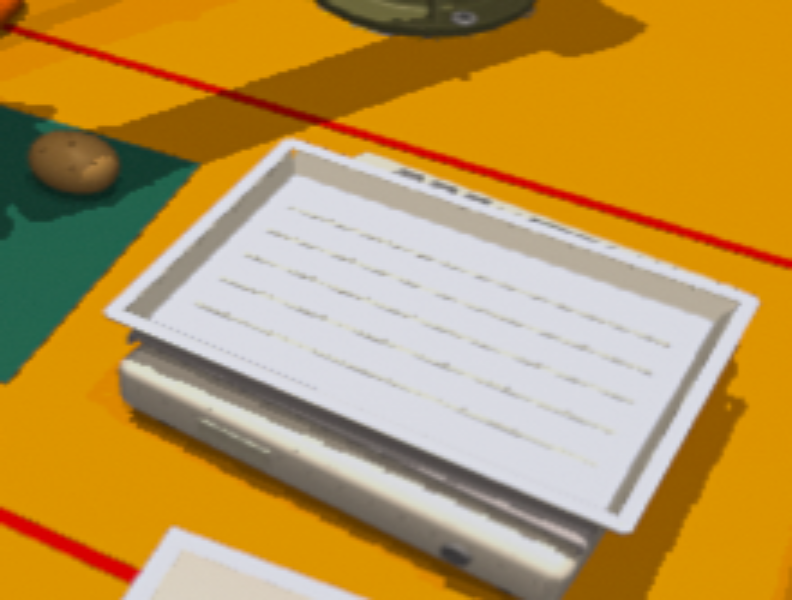

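The tray rim's corners in the top crop are TL (103,110), TR (588,129), BR (572,444) and BL (77,424). In the scene crop they are (292,140), (757,300), (630,531) and (106,312). The tray is empty, with the display on the robot's side.

```bash
python3 - <<'E'
from h import *
a=np.array([(103,110),(588,129),(572,444),(77,424)])/[4,3.75]+[110,120]
b=np.array([(757-0,300),(292,140),(106,312),(630,531)])/[3.6,3]+[240,150]
P=cast("top",a,.114);Q=cast("scene",b,.114)
for X,n in((P,'top'),(Q,'scene')):
    print(n,X.round(4).tolist(),'c',X.mean(0).round(4),'sides',[np.linalg.norm(X[i]-X[i-1]).round(4) for i in range(4)])
i=P[1]-P[0]; print(np.degrees(np.arctan2(-i[1],-i[0]))-90, np.degrees(np.arctan2(*(P[3]-P[2])[[1,0]]))-90)
E
```

```text
top [[0.6589, 0.3814, 0.114], [0.6463, 0.0573, 0.114], [0.4223, 0.0658, 0.114], [0.4352, 0.3903, 0.114]] c [0.5407 0.2237 0.114 ] sides [np.float64(0.2238), np.float64(0.3243), np.float64(0.2241), np.float64(0.3248)]
scene [[0.4369, 0.3908, 0.114], [0.4225, 0.0724, 0.114], [0.6441, 0.0596, 0.114], [0.6574, 0.3821, 0.114]] c [0.5402 0.2262 0.114 ] sides [np.float64(0.2206), np.float64(0.3187), np.float64(0.222), np.float64(0.3228)]
-2.219637185097284 -2.2754368270596927
```

step_arm([
  {"travel":[0.04,0.018,0],"turn":[0,0,5]},
  {"travel":[0.085,0.039,0],"turn":[0,0,10]},
  {"travel":[0.13,0.06,0],"turn":[0,0,15]},
  {"travel":[0.175,0.081,0],"turn":[0,0,20]},
  {"travel":[0.22,0.102,0],"turn":[0,0,25]},
])

```text
time: 4.75
position: [0.4761, 0.0049, 0.2348]
tool_rot: [-2.267, -2.173, 0.0]
ft_force: [0.9, 0.0, -0.6]
grip_width: 0.422
grip_force: 15.0
```

```bash
python3 - <<'E'
from h import *
plan((.478,.2265,.235),-2.25)
E
```

```text
travel mm [ 2.214e+02 -7.500e+00 -1.000e-01] turns [array([-0. , -0. , -0.2]), array([-0.000e+00,  1.000e-01,  1.798e+02])] j7 -0.14 pos [0.4761 0.0049 0.2348] t 4.75
```

step_arm([
  {"travel":[0.045,-0.002,0],"turn":[0,0,0]},
  {"travel":[0.09,-0.003,0],"turn":[0,0,0]},
  {"travel":[0.135,-0.005,0],"turn":[0,0,0]},
  {"travel":[0.18,-0.007,0],"turn":[0,0,0]},
  {"travel":[0.215,-0.007,0],"turn":[0,0,0]},
])

```text
time: 5.25
position: [0.4769, 0.2211, 0.2343]
tool_rot: [-2.26, -2.18, 0.002]
ft_force: [0.8, -0.0, -0.2]
grip_width: 0.427
grip_force: 15.0
```

step_arm([
  {"travel":[0,0,0.02],"turn":[0,0,0]},
  {"travel":[0,0,0.05],"turn":[0,0,0]},
  {"travel":[0,0,0.08],"turn":[0,0,0]},
  {"travel":[0,0,0.09],"turn":[0,0,0]},
  {"travel":[0,0,0.09],"turn":[0,0,0]},
])

```text
time: 5.75
position: [0.4768, 0.2173, 0.1435]
tool_rot: [-2.264, -2.177, 0.007]
ft_force: [0.7, 0.3, -1.4]
grip_width: 0.424
grip_force: 15.0
```

```bash
python3 - <<'E'
from h import *
plan((.478,.2265,.111),-2.25)
E
```

```text
travel mm [ 9.3  0.9 32.5] turns [array([-0.2,  0.2,  0. ]), array([  -0.2,   -0.3, -180. ])] j7 -0.48 pos [0.4768 0.2173 0.1435] t 5.75
```

step_arm([
  {"travel":[0.009,0.001,0.008],"turn":[0,0,0]},
  {"travel":[0.009,0.001,0.016],"turn":[0,0,0]},
  {"travel":[0.009,0.001,0.024],"turn":[0,0,0]},
  {"travel":[0.009,0.001,0.029],"turn":[0,0,0]},
  {"travel":[0.009,0.001,0.031],"turn":[0,0,0]},
])

```text
time: 6.25
position: [0.4793, 0.2268, 0.114]
tool_rot: [-2.264, -2.178, 0.001]
ft_force: [-0.1, 0.1, -0.8]
grip_width: 0.428
grip_force: 15.0
```

step_arm([
  {"travel":[0,0,0.001],"turn":[0,0,0]},
  {"travel":[0,0,0.001],"turn":[0,0,0]},
  {"travel":[0,0,0.001],"turn":[0,0,0]},
])

```text
time: 6.55
position: [0.4798, 0.2272, 0.1139]
tool_rot: [2.264, 2.178, 0.001]
ft_force: [-0.9, -0.1, -0.8]
grip_width: 0.421
grip_force: 15.0
```

step_arm([
  {"travel":[0,0,0.001],"turn":[0,0,0]},
  {"travel":[0,0,0.0015],"turn":[0,0,0]},
  {"travel":[0,0,0.0015],"turn":[0,0,0]},
])

```text
time: 6.85
position: [0.4796, 0.2271, 0.1121]
tool_rot: [2.264, 2.178, 0.0]
ft_force: [-0.2, 0.1, -0.7]
grip_width: 0.422
grip_force: 15.0
```

step_arm([
  {"travel":[0,0,0.001],"turn":[0,0,0]},
  {"travel":[0,0,0.001],"turn":[0,0,0]},
])

```text
time: 7.05
position: [0.4795, 0.2271, 0.1109]
tool_rot: [-2.264, -2.178, 0.0]
ft_force: [0.7, 0.1, -1.9]
grip_width: 0.426
grip_force: 15.0
```

step_arm([
  {"travel":[0,0,0.001],"turn":[0,0,0]},
  {"travel":[0,0,0.001],"turn":[0,0,0]},
])

```text
time: 7.25
position: [0.4796, 0.2271, 0.1107]
tool_rot: [-2.264, -2.178, -0.0]
ft_force: [-1.1, -1.0, 3.8]
grip_width: 0.424
grip_force: 15.0
```

step_arm([
  {"travel":[0,0,0.0005],"turn":[0,0,0]},
  {"travel":[0,0,0.0005],"turn":[0,0,0]},
])

```text
time: 7.45
position: [0.4796, 0.2271, 0.1106]
tool_rot: [-2.264, -2.178, -0.0]
ft_force: [-2.8, -1.1, 6.7]
grip_width: 0.424
grip_force: 15.0
```

Contact with the floor. Opening to about 50 mm and then retreating.

step_arm([
  {"travel":[0,0,0],"turn":[0,0,0]},
  {"travel":[0,0,0],"turn":[0,0,0]},
  {"travel":[0,0,0],"turn":[0,0,0]},
  {"travel":[0,0,0],"turn":[0,0,0]},
], gripper=0.56)

```text
time: 7.85
position: [0.4795, 0.2271, 0.1093]
tool_rot: [2.264, 2.178, -0.0]
ft_force: [0.2, -0.6, -0.4]
grip_width: 0.554
grip_force: 0.0
```

step_arm([
  {"travel":[0,0,-0.02],"turn":[0,0,0]},
  {"travel":[0,0,-0.05],"turn":[0,0,0]},
  {"travel":[0,0,-0.09],"turn":[0,0,0]},
  {"travel":[0,0,-0.12],"turn":[0,0,0]},
  {"travel":[0,0,-0.12],"turn":[0,0,0]},
])

```text
time: 8.35
position: [0.4821, 0.2283, 0.2343]
tool_rot: [2.263, 2.177, 0.014]
ft_force: [0.2, 0.1, 0.6]
grip_width: 0.558
grip_force: 0.0
```

```bash
python3 - <<'E'
from h import *
plan((.605,-.171,.2),0)
plan((.605,-.171,.2),-35)
E
```

```text
travel mm [-394.4  138.    33.3] turns [array([ 0.4, -0.3, -2.2]), array([ -0.4,  -0.6, 177.8])] j7 -0.51 pos [0.4821 0.2283 0.2343] t 8.35
travel mm [-394.4  138.    33.3] turns [array([ 0.3, -0.4, 32.8]), array([   0.5,    0.4, -147.2])] j7 -0.51 pos [0.4821 0.2283 0.2343] t 8.35
```

step_arm([
  {"travel":[-0.045,0.015,0],"turn":[0,0,0]},
  {"travel":[-0.09,0.03,0],"turn":[0,0,0]},
  {"travel":[-0.135,0.045,0],"turn":[0,0,0]},
  {"travel":[-0.18,0.06,0],"turn":[0,0,0]},
  {"travel":[-0.225,0.075,0],"turn":[0,0,0]},
], gripper=1)

```text
time: 8.85
position: [0.5457, -0.0024, 0.2287]
tool_rot: [-2.263, -2.178, 0.001]
ft_force: [1.1, 1.0, -0.1]
grip_width: 0.929
grip_force: 0.0
```

step_arm([
  {"travel":[-0.045,0.015,0],"turn":[0,0,0]},
  {"travel":[-0.09,0.03,0.01],"turn":[0,0,0]},
  {"travel":[-0.135,0.045,0.03],"turn":[0,0,0]},
  {"travel":[-0.16,0.058,0.06],"turn":[0,0,0]},
  {"travel":[-0.16,0.058,0.07],"turn":[0,0,0]},
])

```text
time: 9.35
position: [0.5954, -0.1682, 0.1553]
tool_rot: [-2.271, -2.169, 0.01]
ft_force: [-1.0, 0.4, -0.3]
grip_width: 0.996
grip_force: 0.0
```

step_arm([
  {"travel":[0,0,0],"turn":[0,0,0]},
  {"travel":[0,0,0],"turn":[0,0,0]},
])

```text
time: 9.55
position: [0.5978, -0.1609, 0.1595]
tool_rot: [-2.261, -2.18, -0.001]
ft_force: [0.1, 0.2, -0.0]
grip_width: 1.001
grip_force: 0.0
```

```bash
python3 - <<'E'
from h import *
plan((.604,-.1705,.027),-2.25)
im=ctrl.get_image("top"); cv2.imwrite('pics/t3.png',cv2.resize(im[120:270,110:450],None,fx=2.35,fy=2.35)[:,:,::-1])
E
```

```text
travel mm [ -9.5   6.6 132.5] turns [array([-0. , -0.1,  0.2]), array([ 1.000e-01, -0.000e+00, -1.798e+02])] j7 0.36 pos [ 0.5978 -0.1609  0.1595] t 9.55
```

View pics/t3.png

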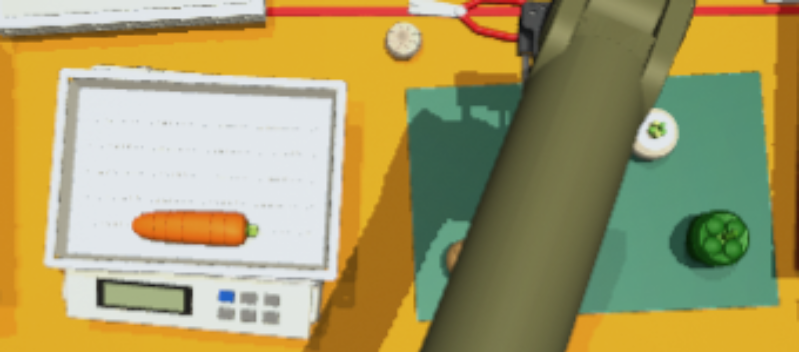

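The carrot lies along the front edge at crop (190,227) and has not moved. Next, down onto the onion.

step_arm([
  {"travel":[-0.009,0.007,0.02],"turn":[0,0,0]},
  {"travel":[-0.009,0.007,0.055],"turn":[0,0,0]},
  {"travel":[-0.009,0.007,0.09],"turn":[0,0,0]},
  {"travel":[-0.009,0.007,0.12],"turn":[0,0,0]},
  {"travel":[-0.009,0.007,0.132],"turn":[0,0,0]},
])

```text
time: 10.1
position: [0.6035, -0.1694, 0.0259]
tool_rot: [-2.259, -2.179, 0.001]
ft_force: [0.1, 0.6, -0.1]
grip_width: 1.002
grip_force: 0.0
```

step_arm([
  {"travel":[0,0,0],"turn":[0,0,0]},
  {"travel":[0,0,0],"turn":[0,0,0]},
  {"travel":[0,0,0],"turn":[0,0,0]},
  {"travel":[0,0,0],"turn":[0,0,0]},
  {"travel":[0,0,0],"turn":[0,0,0]},
], gripper=0.5, force=15)

```text
time: 10.6
position: [0.6047, -0.1722, 0.0291]
tool_rot: [2.264, 2.178, 0.002]
ft_force: [-3.2, 1.1, 6.8]
grip_width: 0.694
grip_force: 15.0
```

step_arm([
  {"travel":[0,0,0],"turn":[0,0,0]},
  {"travel":[0,0,0],"turn":[0,0,0]},
])

```text
time: 10.8
position: [0.6047, -0.1722, 0.0291]
tool_rot: [2.264, 2.178, 0.002]
ft_force: [-3.1, 0.9, 6.3]
grip_width: 0.696
grip_force: 15.0
```

step_arm([
  {"travel":[0,0,-0.01],"turn":[0,0,0]},
  {"travel":[0,0,-0.03],"turn":[0,0,0]},
  {"travel":[0,0,-0.07],"turn":[0,0,0]},
  {"travel":[0,0,-0.12],"turn":[0,0,0]},
  {"travel":[0,0,-0.17],"turn":[0,0,0]},
])

```text
time: 11.3
position: [0.6039, -0.172, 0.1996]
tool_rot: [2.264, 2.178, -0.0]
ft_force: [0.1, -0.8, -2.4]
grip_width: 0.698
grip_force: 15.0
```

step_arm([
  {"travel":[0,0,-0.04],"turn":[0,0,0]},
  {"travel":[0,0,-0.05],"turn":[0,0,0]},
  {"travel":[0,0,-0.05],"turn":[0,0,0]},
])

```text
time: 11.6
position: [0.6052, -0.1725, 0.2499]
tool_rot: [2.262, 2.176, 0.005]
ft_force: [0.0, -0.7, -1.0]
grip_width: 0.693
grip_force: 15.0
```

```bash
python3 - <<'E'
from h import *
plan((.558,.223,.25),-2.25)
E
```

```text
travel mm [393.4 -62.5  -0.4] turns [array([0.3, 0. , 0. ]), array([  -0. ,    0.4, -180. ])] j7 0.35 pos [ 0.6052 -0.1725  0.2499] t 11.6
```

step_arm([
  {"travel":[0.04,-0.006,0],"turn":[0,0,0]},
  {"travel":[0.085,-0.013,0],"turn":[0,0,0]},
  {"travel":[0.13,-0.021,0],"turn":[0,0,0]},
  {"travel":[0.175,-0.028,0],"turn":[0,0,0]},
  {"travel":[0.22,-0.035,0],"turn":[0,0,0]},
])

```text
time: 12.1
position: [0.5759, 0.051, 0.2449]
tool_rot: [-2.262, -2.177, 0.005]
ft_force: [1.1, 1.0, -1.5]
grip_width: 0.695
grip_force: 15.0
```

step_arm([
  {"travel":[0.045,-0.007,0],"turn":[0,0,0]},
  {"travel":[0.09,-0.014,0],"turn":[0,0,0]},
  {"travel":[0.135,-0.021,0],"turn":[0,0,0]},
  {"travel":[0.165,-0.026,0],"turn":[0,0,0]},
  {"travel":[0.17,-0.027,0],"turn":[0,0,0]},
])

```text
time: 12.6
position: [0.5542, 0.2262, 0.2442]
tool_rot: [-2.252, -2.185, 0.006]
ft_force: [-0.5, 0.0, -2.2]
grip_width: 0.688
grip_force: 15.0
```

step_arm([
  {"travel":[0,0,0.03],"turn":[0,0,0]},
  {"travel":[0,0,0.06],"turn":[0,0,0]},
  {"travel":[0,0,0.09],"turn":[0,0,0]},
  {"travel":[0,0,0.1],"turn":[0,0,0]},
  {"travel":[0,0,0.1],"turn":[0,0,0]},
])

```text
time: 13.1
position: [0.5556, 0.2187, 0.1447]
tool_rot: [-2.264, -2.177, 0.009]
ft_force: [0.3, 0.8, -1.3]
grip_width: 0.696
grip_force: 15.0
```

```bash
python3 - <<'E'
from h import *
plan((.558,.223,.119),-2.25)
E
```

```text
travel mm [ 4.4  2.3 25.7] turns [array([-0.3,  0.2, -0. ]), array([  0.3,   0.4, 180. ])] j7 -0.35 pos [0.5556 0.2187 0.1447] t 13.1
```

step_arm([
  {"travel":[0.004,0.002,0.008],"turn":[0,0,0]},
  {"travel":[0.004,0.002,0.014],"turn":[0,0,0]},
  {"travel":[0.004,0.002,0.02],"turn":[0,0,0]},
  {"travel":[0.004,0.002,0.022],"turn":[0,0,0]},
  {"travel":[0.004,0.002,0.023],"turn":[0,0,0]},
])

```text
time: 13.6
position: [0.5595, 0.224, 0.1245]
tool_rot: [-2.264, -2.178, -0.0]
ft_force: [-0.2, -0.5, -2.1]
grip_width: 0.694
grip_force: 15.0
```

step_arm([
  {"travel":[0,0,0.001],"turn":[0,0,0]},
  {"travel":[0,0,0.001],"turn":[0,0,0]},
])

```text
time: 13.8
position: [0.5596, 0.2241, 0.1238]
tool_rot: [2.264, 2.178, 0.001]
ft_force: [-0.4, 0.4, -1.4]
grip_width: 0.697
grip_force: 15.0
```

step_arm([
  {"travel":[0,0,0.001],"turn":[0,0,0]},
  {"travel":[0,0,0.001],"turn":[0,0,0]},
])

```text
time: 14.0
position: [0.5595, 0.224, 0.1226]
tool_rot: [2.264, 2.178, 0.0]
ft_force: [0.7, -0.1, -1.1]
grip_width: 0.695
grip_force: 15.0
```

step_arm([
  {"travel":[0,0,0.001],"turn":[0,0,0]},
  {"travel":[0,0,0.002],"turn":[0,0,0]},
  {"travel":[0,0,0.002],"turn":[0,0,0]},
])

```text
time: 14.3
position: [0.5594, 0.224, 0.1204]
tool_rot: [-2.264, -2.178, 0.0]
ft_force: [-0.3, 0.6, -1.3]
grip_width: 0.695
grip_force: 15.0
```

step_arm([
  {"travel":[0,0,0.001],"turn":[0,0,0]},
  {"travel":[0,0,0.001],"turn":[0,0,0]},
])

```text
time: 14.5
position: [0.5594, 0.224, 0.1194]
tool_rot: [-2.264, -2.178, 0.0]
ft_force: [0.0, -0.7, -1.7]
grip_width: 0.696
grip_force: 15.0
```

step_arm([
  {"travel":[0,0,0.001],"turn":[0,0,0]},
  {"travel":[0,0,0.001],"turn":[0,0,0]},
])

```text
time: 14.7
position: [0.5596, 0.2241, 0.1192]
tool_rot: [-2.264, -2.178, -0.001]
ft_force: [-2.3, -0.4, 4.0]
grip_width: 0.69
grip_force: 15.0
```

step_arm([
  {"travel":[0,0,0],"turn":[0,0,0]},
  {"travel":[0,0,0],"turn":[0,0,0]},
  {"travel":[0,0,0],"turn":[0,0,0]},
  {"travel":[0,0,0],"turn":[0,0,0]},
], gripper=0.8)

```text
time: 15.1
position: [0.5596, 0.224, 0.1184]
tool_rot: [2.264, 2.178, 0.0]
ft_force: [-0.2, 0.7, -0.3]
grip_width: 0.793
grip_force: 0.0
```

step_arm([
  {"travel":[0,0,-0.02],"turn":[0,0,0]},
  {"travel":[0,0,-0.05],"turn":[0,0,0]},
  {"travel":[0,0,-0.09],"turn":[0,0,0]},
  {"travel":[0,0,-0.13],"turn":[0,0,0]},
  {"travel":[0,0,-0.14],"turn":[0,0,0]},
])

```text
time: 15.6
position: [0.5618, 0.2246, 0.2639]
tool_rot: [2.262, 2.176, 0.013]
ft_force: [0.5, 0.0, 0.5]
grip_width: 0.798
grip_force: 0.0
```

```bash
python3 - <<'E'
from h import *
plan((.449,-.095,.2),0)
E
```

```text
travel mm [-324.  -100.7   61.8] turns [array([ 0.4, -0.2, -2.2]), array([ -0.4,  -0.6, 177.8])] j7 -0.38 pos [0.5618 0.2246 0.2639] t 15.6
```

step_arm([
  {"travel":[-0.045,-0.014,0],"turn":[0,0,-2]},
  {"travel":[-0.09,-0.028,0],"turn":[0,0,-2]},
  {"travel":[-0.135,-0.042,0],"turn":[0,0,-2]},
  {"travel":[-0.18,-0.056,0],"turn":[0,0,-2]},
  {"travel":[-0.225,-0.07,0],"turn":[0,0,-2]},
], gripper=1)

```text
time: 16.1
position: [0.4799, 0.0002, 0.258]
tool_rot: [-2.225, -2.217, -0.0]
ft_force: [0.7, -0.4, 0.3]
grip_width: 0.995
grip_force: 0.0
```

step_arm([
  {"travel":[-0.045,-0.014,0],"turn":[0,0,0]},
  {"travel":[-0.085,-0.027,0.02],"turn":[0,0,0]},
  {"travel":[-0.09,-0.028,0.06],"turn":[0,0,0]},
  {"travel":[-0.09,-0.028,0.1],"turn":[0,0,0]},
  {"travel":[-0.09,-0.028,0.1],"turn":[0,0,0]},
])

```text
time: 16.6
position: [0.4483, -0.0881, 0.154]
tool_rot: [-2.222, -2.211, 0.011]
ft_force: [0.1, 0.3, -0.8]
grip_width: 0.999
grip_force: 0.0
```

step_arm([
  {"travel":[0,0,0],"turn":[0,0,0]},
  {"travel":[0,0,0],"turn":[0,0,0]},
])

```text
time: 16.8
position: [0.4541, -0.0878, 0.1604]
tool_rot: [2.223, 2.217, 0.003]
ft_force: [0.4, 0.3, 0.1]
grip_width: 1.0
grip_force: 0.0
```

```bash
python3 - <<'E'
from h import *
plan((.449,-.095,.026),0)
im=ctrl.get_image("scene"); cv2.imwrite('pics/s3.png',cv2.resize(im[130:330,140:460],None,fx=2.5,fy=2.5)[:,:,::-1])
E
```

```text
travel mm [ -7.2  -5.5 134.4] turns [array([ 0.2,  0. , -0.2]), array([  0. ,  -0.3, 179.8])] j7 0.1 pos [ 0.4541 -0.0878  0.1604] t 16.8
```

View pics/s3.png

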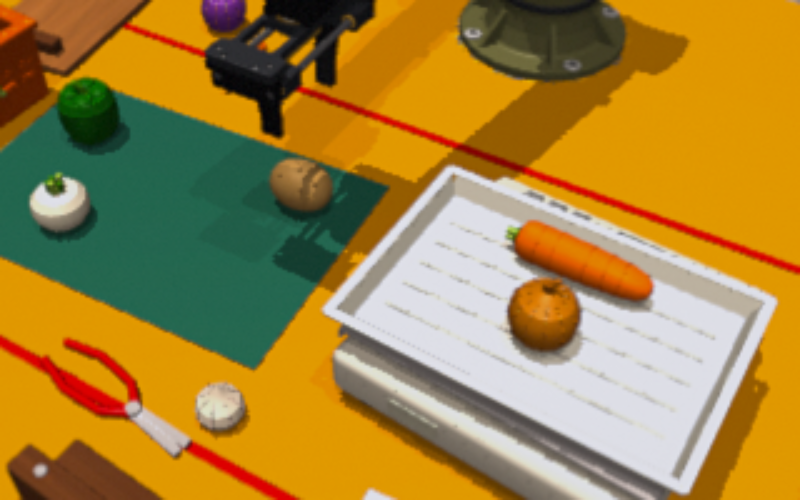

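The onion stands upright at crop (544,314), behind the carrot at (585,260). The gripper is above the potato at (300,185). Going down.

step_arm([
  {"travel":[-0.007,-0.005,0.02],"turn":[0,0,0]},
  {"travel":[-0.007,-0.005,0.055],"turn":[0,0,0]},
  {"travel":[-0.007,-0.005,0.09],"turn":[0,0,0]},
  {"travel":[-0.007,-0.005,0.12],"turn":[0,0,0]},
  {"travel":[-0.007,-0.005,0.134],"turn":[0,0,0]},
])

```text
time: 17.35
position: [0.4476, -0.0944, 0.0236]
tool_rot: [-2.224, -2.218, 0.001]
ft_force: [-0.2, -0.4, 1.4]
grip_width: 0.999
grip_force: 0.0
```

step_arm([
  {"travel":[0,0,0],"turn":[0,0,0]},
  {"travel":[0,0,0],"turn":[0,0,0]},
  {"travel":[0,0,0],"turn":[0,0,0]},
  {"travel":[0,0,0],"turn":[0,0,0]},
  {"travel":[0,0,0],"turn":[0,0,0]},
], gripper=0.45, force=15)

```text
time: 17.85
position: [0.4481, -0.0948, 0.0254]
tool_rot: [2.225, 2.217, 0.002]
ft_force: [-1.0, -0.1, 4.9]
grip_width: 0.629
grip_force: 14.3
```

step_arm([
  {"travel":[0,0,0],"turn":[0,0,0]},
  {"travel":[0,0,0],"turn":[0,0,0]},
  {"travel":[0,0,0],"turn":[0,0,0]},
])

```text
time: 18.15
position: [0.4481, -0.0948, 0.0254]
tool_rot: [2.225, 2.217, 0.002]
ft_force: [-1.8, 0.5, 6.4]
grip_width: 0.633
grip_force: 15.0
```

step_arm([
  {"travel":[0,0,-0.01],"turn":[0,0,0]},
  {"travel":[0,0,-0.03],"turn":[0,0,0]},
  {"travel":[0,0,-0.07],"turn":[0,0,0]},
  {"travel":[0,0,-0.12],"turn":[0,0,0]},
  {"travel":[0,0,-0.17],"turn":[0,0,0]},
])

```text
time: 18.65
position: [0.4466, -0.0954, 0.1964]
tool_rot: [-2.226, -2.216, 0.001]
ft_force: [1.6, 1.2, -1.4]
grip_width: 0.628
grip_force: 14.9
```

step_arm([
  {"travel":[0,0,-0.05],"turn":[0,0,0]},
  {"travel":[0,0,-0.09],"turn":[0,0,0]},
  {"travel":[0,0,-0.09],"turn":[0,0,0]},
  {"travel":[0,0,-0.09],"turn":[0,0,0]},
])

```text
time: 19.05
position: [0.4476, -0.0953, 0.2852]
tool_rot: [2.225, 2.216, 0.003]
ft_force: [-0.9, 0.5, -2.0]
grip_width: 0.63
grip_force: 14.9
```

```bash
python3 - <<'E'
from h import *
plan((.562,.309,.28),-2.25)
E
```

```text
travel mm [404.7 112.7   5.7] turns [array([ 0.1, -0. ,  2. ]), array([ 1.00e-01,  2.00e-01, -1.78e+02])] j7 0.04 pos [ 0.4476 -0.0953  0.2852] t 19.05
```

step_arm([
  {"travel":[0.04,0.012,0],"turn":[0,0,2]},
  {"travel":[0.085,0.024,0],"turn":[0,0,2]},
  {"travel":[0.13,0.036,0],"turn":[0,0,2]},
  {"travel":[0.175,0.048,0],"turn":[0,0,2]},
  {"travel":[0.22,0.061,0],"turn":[0,0,2]},
])

```text
time: 19.55
position: [0.5084, 0.1259, 0.2823]
tool_rot: [-2.264, -2.177, 0.006]
ft_force: [0.2, -0.2, -0.7]
grip_width: 0.631
grip_force: 14.9
```

step_arm([
  {"travel":[0.045,0.011,0],"turn":[0,0,0]},
  {"travel":[0.09,0.022,0],"turn":[0,0,0]},
  {"travel":[0.135,0.033,0],"turn":[0,0,0]},
  {"travel":[0.175,0.043,0],"turn":[0,0,0]},
  {"travel":[0.185,0.045,0],"turn":[0,0,0]},
])

```text
time: 20.05
position: [0.5595, 0.3136, 0.2804]
tool_rot: [-2.255, -2.184, 0.007]
ft_force: [-0.6, 0.3, -3.0]
grip_width: 0.63
grip_force: 14.9
```

step_arm([
  {"travel":[0,0,0.02],"turn":[0,0,0]},
  {"travel":[0,0,0.05],"turn":[0,0,0]},
  {"travel":[0,0,0.08],"turn":[0,0,0]},
  {"travel":[0,0,0.08],"turn":[0,0,0]},
])

```text
time: 20.45
position: [0.5578, 0.3052, 0.1978]
tool_rot: [-2.264, -2.176, 0.02]
ft_force: [-1.7, -0.5, -2.9]
grip_width: 0.63
grip_force: 14.9
```

```bash
python3 - <<'E'
from h import *
plan((.562,.309,.116),-2.25)
E
```

```text
travel mm [ 4.6  4.8 81.7] turns [array([-0.6,  0.5, -0. ]), array([  0.7,   0.9, 180. ])] j7 -0.48 pos [0.5578 0.3052 0.1978] t 20.45
```

step_arm([
  {"travel":[0.003,0.002,0.02],"turn":[0,0,0]},
  {"travel":[0.003,0.002,0.04],"turn":[0,0,0]},
  {"travel":[0.003,0.002,0.055],"turn":[0,0,0]},
  {"travel":[0.003,0.002,0.066],"turn":[0,0,0]},
  {"travel":[0.003,0.002,0.068],"turn":[0,0,0]},
])

```text
time: 20.95
position: [0.5629, 0.3102, 0.1353]
tool_rot: [-2.264, -2.178, 0.004]
ft_force: [0.1, -0.9, -2.1]
grip_width: 0.628
grip_force: 14.9
```

step_arm([
  {"travel":[0,0,0],"turn":[0,0,0]},
  {"travel":[0,0,0],"turn":[0,0,0]},
])

```text
time: 21.15
position: [0.5642, 0.3111, 0.1377]
tool_rot: [2.264, 2.178, 0.003]
ft_force: [0.2, 0.1, -0.6]
grip_width: 0.631
grip_force: 14.9
```

step_arm([
  {"travel":[-0.002,-0.002,0.006],"turn":[0,0,0]},
  {"travel":[-0.002,-0.002,0.012],"turn":[0,0,0]},
  {"travel":[-0.002,-0.002,0.017],"turn":[0,0,0]},
  {"travel":[-0.002,-0.002,0.019],"turn":[0,0,0]},
  {"travel":[-0.002,-0.002,0.019],"turn":[0,0,0]},
])

```text
time: 21.65
position: [0.5611, 0.3088, 0.1169]
tool_rot: [-2.264, -2.178, 0.001]
ft_force: [0.9, -0.7, -1.2]
grip_width: 0.63
grip_force: 14.9
```

step_arm([
  {"travel":[0,0,0.001],"turn":[0,0,0]},
  {"travel":[0,0,0.001],"turn":[0,0,0]},
])

```text
time: 21.85
position: [0.5616, 0.309, 0.1166]
tool_rot: [2.264, 2.178, 0.0]
ft_force: [0.3, -0.1, -2.4]
grip_width: 0.631
grip_force: 14.9
```

step_arm([
  {"travel":[0,0,0.001],"turn":[0,0,0]},
  {"travel":[0,0,0.001],"turn":[0,0,0]},
])

```text
time: 22.05
position: [0.5616, 0.309, 0.1157]
tool_rot: [2.264, 2.178, 0.001]
ft_force: [0.0, -0.6, -1.7]
grip_width: 0.632
grip_force: 14.9
```

step_arm([
  {"travel":[0,0,0.001],"turn":[0,0,0]},
  {"travel":[0,0,0.001],"turn":[0,0,0]},
])

```text
time: 22.25
position: [0.5617, 0.309, 0.1156]
tool_rot: [-2.264, -2.178, -0.001]
ft_force: [-1.7, -1.1, 3.9]
grip_width: 0.63
grip_force: 15.0
```

Contact. Releasing and retreating.

step_arm([
  {"travel":[0,0,0],"turn":[0,0,0]},
  {"travel":[0,0,0],"turn":[0,0,0]},
  {"travel":[0,0,0],"turn":[0,0,0]},
  {"travel":[0,0,0],"turn":[0,0,0]},
], gripper=0.75)

```text
time: 22.65
position: [0.5615, 0.3089, 0.1143]
tool_rot: [2.264, 2.178, -0.0]
ft_force: [1.0, 0.3, -0.1]
grip_width: 0.743
grip_force: 0.0
```

step_arm([
  {"travel":[0,0,-0.02],"turn":[0,0,0]},
  {"travel":[0,0,-0.05],"turn":[0,0,0]},
  {"travel":[0,0,-0.09],"turn":[0,0,0]},
  {"travel":[0,0,-0.13],"turn":[0,0,0]},
  {"travel":[0,0,-0.15],"turn":[0,0,0]},
])

```text
time: 23.15
position: [0.5628, 0.3094, 0.2688]
tool_rot: [2.263, 2.177, 0.009]
ft_force: [-0.3, -0.1, 0.5]
grip_width: 0.753
grip_force: 0.0
```

```bash
python3 - <<'E'
from h import *
plan((.603,-.310,.2),-2.25)
E
```

```text
travel mm [-617.6   63.8   67. ] turns [array([ 0.3, -0.2,  0. ]), array([   0.3,    0.4, -180. ])] j7 -0.49 pos [0.5628 0.3094 0.2688] t 23.15
```

step_arm([
  {"travel":[-0.045,0.005,0],"turn":[0,0,0]},
  {"travel":[-0.094,0.01,0],"turn":[0,0,0]},
  {"travel":[-0.143,0.015,0],"turn":[0,0,0]},
  {"travel":[-0.192,0.02,0],"turn":[0,0,0]},
  {"travel":[-0.24,0.025,0],"turn":[0,0,0]},
], gripper=1)

```text
time: 23.65
position: [0.5771, 0.066, 0.2647]
tool_rot: [2.264, 2.178, 0.001]
ft_force: [0.7, -0.3, 0.3]
grip_width: 0.993
grip_force: 0.0
```

step_arm([
  {"travel":[-0.049,0.005,0],"turn":[0,0,0]},
  {"travel":[-0.098,0.01,0],"turn":[0,0,0]},
  {"travel":[-0.147,0.015,0],"turn":[0,0,0]},
  {"travel":[-0.196,0.02,0],"turn":[0,0,0]},
  {"travel":[-0.24,0.025,0],"turn":[0,0,0]},
])

```text
time: 24.15
position: [0.5926, -0.1754, 0.2648]
tool_rot: [2.264, 2.177, 0.001]
ft_force: [0.4, 0.6, -0.2]
grip_width: 0.997
grip_force: 0.0
```

step_arm([
  {"travel":[-0.045,0.005,0.02],"turn":[0,0,0]},
  {"travel":[-0.09,0.009,0.03],"turn":[0,0,0]},
  {"travel":[-0.125,0.013,0.06],"turn":[0,0,0]},
  {"travel":[-0.125,0.013,0.1],"turn":[0,0,0]},
  {"travel":[-0.125,0.013,0.11],"turn":[0,0,0]},
])

```text
time: 24.65
position: [0.5982, -0.2981, 0.1496]
tool_rot: [-2.262, -2.17, 0.005]
ft_force: [-0.2, -0.1, -0.5]
grip_width: 1.006
grip_force: 0.0
```

step_arm([
  {"travel":[0,0,0],"turn":[0,0,0]},
  {"travel":[0,0,0],"turn":[0,0,0]},
])

```text
time: 24.85
position: [0.6025, -0.297, 0.1561]
tool_rot: [2.26, 2.18, 0.002]
ft_force: [-0.0, 0.0, -0.2]
grip_width: 0.996
grip_force: 0.0
```

```bash
python3 - <<'E'
from h import *
plan((.603,-.310,.021),-2.25)
E
```

```text
travel mm [-13.    0.7 135.1] turns [array([0.1, 0. , 0.2]), array([  -0. ,    0.2, -179.8])] j7 0.61 pos [ 0.6025 -0.297   0.1561] t 24.85
```

step_arm([
  {"travel":[-0.013,0.001,0.02],"turn":[0,0,0]},
  {"travel":[-0.013,0.001,0.055],"turn":[0,0,0]},
  {"travel":[-0.013,0.001,0.09],"turn":[0,0,0]},
  {"travel":[-0.013,0.001,0.12],"turn":[0,0,0]},
  {"travel":[-0.013,0.001,0.134],"turn":[0,0,0]},
])

```text
time: 25.35
position: [0.6023, -0.3095, 0.02]
tool_rot: [-2.261, -2.18, -0.001]
ft_force: [0.8, 0.5, 0.5]
grip_width: 1.002
grip_force: 0.0
```

step_arm([
  {"travel":[0,0,0],"turn":[0,0,0]},
  {"travel":[0,0,0],"turn":[0,0,0]},
  {"travel":[0,0,0],"turn":[0,0,0]},
  {"travel":[0,0,0],"turn":[0,0,0]},
  {"travel":[0,0,0],"turn":[0,0,0]},
], gripper=0.5, force=15)

```text
time: 25.85
position: [0.6025, -0.3117, 0.0226]
tool_rot: [2.262, 2.177, 0.002]
ft_force: [-1.4, 0.2, 6.7]
grip_width: 0.723
grip_force: 15.0
```

step_arm([
  {"travel":[0,0,0],"turn":[0,0,0]},
  {"travel":[0,0,0],"turn":[0,0,0]},
])

```text
time: 26.05
position: [0.6024, -0.3118, 0.0227]
tool_rot: [2.262, 2.177, 0.002]
ft_force: [-1.7, 1.3, 5.6]
grip_width: 0.721
grip_force: 15.0
```

Gripped at 63 mm, which fits the turnip. Lifting.

step_arm([
  {"travel":[0,0,-0.01],"turn":[0,0,0]},
  {"travel":[0,0,-0.03],"turn":[0,0,0]},
  {"travel":[0,0,-0.07],"turn":[0,0,0]},
  {"travel":[0,0,-0.12],"turn":[0,0,0]},
  {"travel":[0,0,-0.17],"turn":[0,0,0]},
])

```text
time: 26.55
position: [0.6011, -0.3108, 0.1924]
tool_rot: [-2.264, -2.178, 0.0]
ft_force: [0.4, 0.1, -1.3]
grip_width: 0.721
grip_force: 15.0
```

step_arm([
  {"travel":[0,0,-0.04],"turn":[0,0,0]},
  {"travel":[0,0,-0.06],"turn":[0,0,0]},
  {"travel":[0,0,-0.06],"turn":[0,0,0]},
  {"travel":[0,0,-0.06],"turn":[0,0,0]},
])

```text
time: 26.95
position: [0.6014, -0.3109, 0.25]
tool_rot: [-2.263, -2.178, -0.0]
ft_force: [0.4, 0.2, -1.7]
grip_width: 0.719
grip_force: 15.0
```

```bash
python3 - <<'E'
from h import *
plan((.556,.139,.25),-2.25)
E
```

```text
travel mm [ 4.478e+02 -6.270e+01  3.000e-01] turns [array([-0., -0.,  0.]), array([   0.,   -0., -180.])] j7 0.6 pos [ 0.6014 -0.3109  0.25  ] t 26.95
```

step_arm([
  {"travel":[0.04,-0.006,0],"turn":[0,0,0]},
  {"travel":[0.085,-0.012,0],"turn":[0,0,0]},
  {"travel":[0.13,-0.018,0],"turn":[0,0,0]},
  {"travel":[0.175,-0.024,0],"turn":[0,0,0]},
  {"travel":[0.22,-0.031,0],"turn":[0,0,0]},
])

```text
time: 27.45
position: [0.5775, -0.0877, 0.2479]
tool_rot: [-2.261, -2.177, 0.004]
ft_force: [0.8, 1.1, -1.5]
grip_width: 0.723
grip_force: 15.0
```

step_arm([
  {"travel":[0.047,-0.007,0],"turn":[0,0,0]},
  {"travel":[0.094,-0.014,0],"turn":[0,0,0]},
  {"travel":[0.141,-0.02,0],"turn":[0,0,0]},
  {"travel":[0.188,-0.026,0],"turn":[0,0,0]},
  {"travel":[0.225,-0.031,0],"turn":[0,0,0]},
])

```text
time: 27.95
position: [0.5546, 0.1396, 0.2479]
tool_rot: [-2.258, -2.18, 0.005]
ft_force: [0.4, 0.8, -1.3]
grip_width: 0.718
grip_force: 15.0
```

step_arm([
  {"travel":[0,0,0.02],"turn":[0,0,0]},
  {"travel":[0,0,0.05],"turn":[0,0,0]},
  {"travel":[0,0,0.08],"turn":[0,0,0]},
  {"travel":[0,0,0.08],"turn":[0,0,0]},
  {"travel":[0,0,0.08],"turn":[0,0,0]},
])

```text
time: 28.45
position: [0.5557, 0.1357, 0.1692]
tool_rot: [-2.263, -2.178, 0.005]
ft_force: [-0.2, 0.1, -0.2]
grip_width: 0.717
grip_force: 15.0
```

```bash
python3 - <<'E'
from h import *
plan((.556,.139,.1127),-2.25)
im=ctrl.get_image("scene"); cv2.imwrite('pics/s4.png',cv2.resize(im[130:330,140:460],None,fx=2.5,fy=2.5)[:,:,::-1])
E
```

```text
travel mm [ 3.4  0.3 56.5] turns [array([-0.2,  0.1,  0. ]), array([-1.0e-01, -3.0e-01, -1.8e+02])] j7 -0.23 pos [0.5557 0.1357 0.1692] t 28.45
```

View pics/s4.png

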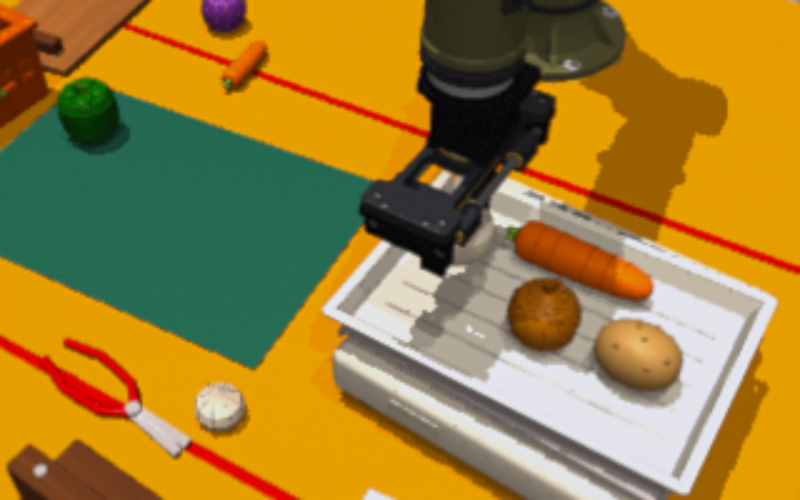

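The potato (637,355) and onion (544,314) sit correctly in the tray, and the turnip hangs above its slot. Lowering.

step_arm([
  {"travel":[0.002,0,0.015],"turn":[0,0,0]},
  {"travel":[0.002,0,0.03],"turn":[0,0,0]},
  {"travel":[0.002,0,0.042],"turn":[0,0,0]},
  {"travel":[0.002,0,0.05],"turn":[0,0,0]},
  {"travel":[0.002,0,0.05],"turn":[0,0,0]},
])

```text
time: 29.0
position: [0.5558, 0.1376, 0.1188]
tool_rot: [-2.263, -2.177, 0.004]
ft_force: [-0.4, -0.4, -0.8]
grip_width: 0.718
grip_force: 15.0
```

step_arm([
  {"travel":[0,0,0.001],"turn":[0,0,0]},
  {"travel":[0,0,0.002],"turn":[0,0,0]},
  {"travel":[0,0,0.002],"turn":[0,0,0]},
])

```text
time: 29.3
position: [0.5572, 0.1381, 0.119]
tool_rot: [2.264, 2.178, 0.001]
ft_force: [0.1, -0.5, -1.2]
grip_width: 0.719
grip_force: 15.0
```

step_arm([
  {"travel":[0,0,0.002],"turn":[0,0,0]},
  {"travel":[0,0,0.004],"turn":[0,0,0]},
  {"travel":[0,0,0.005],"turn":[0,0,0]},
  {"travel":[0,0,0.005],"turn":[0,0,0]},
])

```text
time: 29.7
position: [0.5567, 0.138, 0.1134]
tool_rot: [-2.264, -2.178, 0.0]
ft_force: [0.5, -0.1, -1.2]
grip_width: 0.721
grip_force: 15.0
```

step_arm([
  {"travel":[0,0,0.001],"turn":[0,0,0]},
  {"travel":[0,0,0.001],"turn":[0,0,0]},
])

```text
time: 29.9
position: [0.557, 0.138, 0.1127]
tool_rot: [2.264, 2.178, 0.001]
ft_force: [-0.4, 0.5, 0.3]
grip_width: 0.722
grip_force: 15.0
```

step_arm([
  {"travel":[0,0,0.001],"turn":[0,0,0]},
  {"travel":[0,0,0.001],"turn":[0,0,0]},
])

```text
time: 30.1
position: [0.557, 0.138, 0.1126]
tool_rot: [-2.264, -2.178, -0.001]
ft_force: [-2.9, -0.8, 5.6]
grip_width: 0.721
grip_force: 15.0
```

Contact. Releasing, retreating, and then a check.

step_arm([
  {"travel":[0,0,0],"turn":[0,0,0]},
  {"travel":[0,0,0],"turn":[0,0,0]},
  {"travel":[0,0,0],"turn":[0,0,0]},
  {"travel":[0,0,0],"turn":[0,0,0]},
], gripper=0.82)

```text
time: 30.5
position: [0.5569, 0.138, 0.1114]
tool_rot: [2.264, 2.178, -0.0]
ft_force: [0.2, 0.2, -0.9]
grip_width: 0.821
grip_force: 0.0
```

step_arm([
  {"travel":[0,0,-0.02],"turn":[0,0,0]},
  {"travel":[0,0,-0.05],"turn":[0,0,0]},
  {"travel":[0,0,-0.09],"turn":[0,0,0]},
  {"travel":[0,0,-0.13],"turn":[0,0,0]},
  {"travel":[0,0,-0.15],"turn":[0,0,0]},
])

```text
time: 31.0
position: [0.5583, 0.1381, 0.2654]
tool_rot: [2.263, 2.177, 0.008]
ft_force: [0.4, 0.8, 0.1]
grip_width: 0.815
grip_force: 0.0
```

step_arm([
  {"travel":[-0.045,-0.005,0],"turn":[0,0,0]},
  {"travel":[-0.09,-0.01,0],"turn":[0,0,0]},
  {"travel":[-0.135,-0.015,0],"turn":[0,0,0]},
  {"travel":[-0.18,-0.02,0],"turn":[0,0,0]},
  {"travel":[-0.22,-0.025,0],"turn":[0,0,0]},
])

```text
time: 31.5
position: [0.5228, -0.0834, 0.2617]
tool_rot: [2.265, 2.177, 0.001]
ft_force: [0.6, 0.8, -0.1]
grip_width: 0.814
grip_force: 0.0
```

step_arm([
  {"travel":[0,0,0],"turn":[0,0,0]},
  {"travel":[0,0,0],"turn":[0,0,0]},
  {"travel":[0,0,0],"turn":[0,0,0]},
])

```text
time: 31.8
position: [0.5237, -0.0795, 0.2614]
tool_rot: [-2.262, -2.18, -0.001]
ft_force: [-0.5, 1.0, -0.1]
grip_width: 0.822
grip_force: 0.0
```

```bash
python3 - <<'E'
from h import *
im=ctrl.get_image("top"); cv2.imwrite('pics/t5.png',cv2.resize(im[110:270,110:450],None,fx=2.35,fy=2.35)[:,:,::-1])
E
```

```text
(no output)
```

View pics/t5.png

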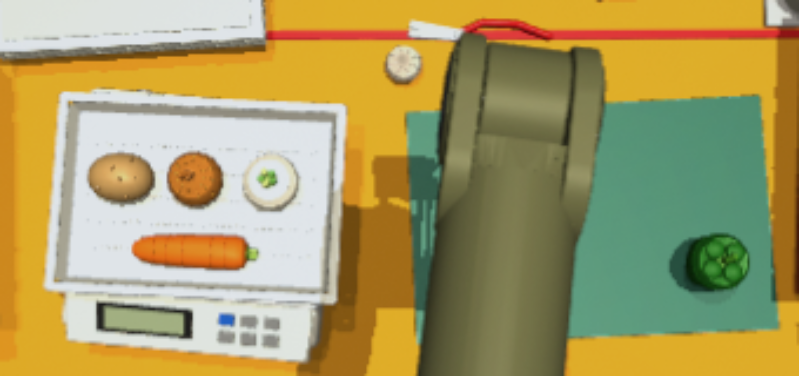

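The picture shows, from the left, potato (121,177), onion (194,179) and turnip (270,180) in a row behind the carrot (190,252). The pepper, garlic and snips are where they were. Handing in.

```bash
python3 -c "
from bench import ctrl
print(ctrl.close_job())"
```

```text
the job is handed in; nothing more can be done
None
```

The soup set is in the tray and the job is handed in: the carrot lies along the front edge, with potato, onion and turnip from left to right behind it, each lowered to floor contact before release, and the pepper, garlic and snips were not touched.

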